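Refit the bedside timer's pointer knob and hold it pressed

ROBOT

A 7-joint arm with a two-finger parallel gripper is mounted at the origin on the work surface. World frame = base frame: x ahead of the robot, y to its left, z up, the work surface at z = 0. Lengths are in m, angles in rad, forces in N, time in s.
With the tool pointing down it reaches from about 0.4 to 0.875 m from the base axis. Payload 19.3 kg.
Tool frame: the origin (TCP) lies at the very end of the fingers, on their centre line; the grasp point (between the pads) lies 19 mm behind it; z points along the fingers, y is the direction in which the jaws open and shut (so a half turn about z gives the same grasp; the last joint's range is limited). The gripper opens to 85 mm and grips with 20 to 120 N. Pads are 22 mm wide; open, the fingers measure 114 mm over their backs; the gripper's body (76 mm by 85 mm) begins 54 mm behind the grasp point. The pads swing forward as they close: fully open they stand 13 mm farther back than shut.
Start: joints at [1.235, 0.521, -0.036, 1.599, 0.021, 1.021, -0.113], TCP at [0.164, -0.603, 0.231] pointing down, gripper open.
Joint ranges: [-2.91, 2.91], [-0.3, 2.13], [-1.5, 1.42], [0.17, 2.43], [-1.26, 4.41], [0.16, 1.93], [-2.52, 2.52]. Speed limits (rad/s): [1.89, 1.89, 2.39, 2.39, 3.01, 3.01, 3.01].

INTERFACE

Orientations are given as [roll, pitch, yaw] about the fixed x, y, z axes, in that order (R = Rz(yaw) Ry(pitch) Rx(roll)).
In Python, from workcell import bot, grab_frame, calibration, workorder gives the robot as it stands.
- The arm moves only by the tool move_arm, never from a script. Its arguments are lists of equal length, an entry for each row: "jaw": the closure in counts, from 0 (fully open) to 255 (shut); "dp": the shift along the tool's x, y, z in units of 800 mm (1.0 is 800 mm), a list of three; "rotation": the turn, a rotation vector about the tool's x, y, z in units of pi rad (1.0 is pi rad), a list of three. In form: {"jaw": [jaw, ...], "dp": [[dx, dy, dz], ...], "rotation": [[rx, ry, rz], ...]}. A call has 1 to 10 rows; each row shifts and turns the commanded pose from where the row before left it, along the tool's axes as they then stand; what a row does not reach is not made up. A row lasts 1/8 s, in which the tool goes at most 62.5 mm and 10.7 degrees, less where a joint would pass 70% of its speed; a pose out of reach is approached as far as the arm can. A call with a number of a shift or a turn outside -1 to 1 is refused whole. A call with a gripper value outside its range is refused whole. The fingers move at their own pace and stop on an object; "squeeze" is the grip in N (left out, the last holds). Time passes only in rows, so rows that do not move let the fingers close. It gives the time, the measured TCP pose, the force and the opening at its end, in the units of the state.
- bot.observe(): the state, without advancing time (a new reading comes with each control period).
- grab_frame(name): name is "scene" or "top" or "wrist"; returns the picture (400x640x3 uint8, blue, green, red); there is no depth.
- calibration(name): a dict with "camera_matrix" (3x3 intrinsics, pixels), "T" (4x4, takes a point from camera to world coordinates). Camera axes: x right, y down, z forward; pixel columns grow to the right and rows downward; lengths in m; the calibration is good to about 2 mm. The wrist camera is an equidistant fisheye: a pixel r from the principal point sees the ray r / f radians off the axis. A picture is of the moment at which its call begins: read the wrist's pose just before it. calibration takes no time and is no camera call; for the wrist camera it gives the pose at the moment of the call.
- workorder.job_done(): hands the job in, once; it reports no verdict.
The state is a dict: "clock": time; "qpos": joint angles; "qd": joint speeds; "joint_efforts": joint torques, N m; "position": TCP position; "tool_rot": TCP orientation; "force": force on the tool from outside, world axes, zero at the start; "moment": the same for the moment, N m; "grip_width": finger opening in m.
Only numpy, scipy, OpenCV 4.12 (cv2) and the standard library are available. Lean on these libraries where they do the work, as an engineer would, in place of code of your own. Each camera call takes 0.05 s, during which the arm holds its last target. There are 200 camera calls.

TASK

The pointer knob has come off the bedside timer. Pick it up, turn it so that its nose points along the dark line on the dial (that is how its D-shaped bore matches the D-shaped spindle), push it fully home on the spindle and keep pressing so that the sprung spindle goes all the way in. Finish like that, with the fingers still gripping the knob and holding it pressed in, and leave the dish, bottles and tumbler where they stand.

Things in the scene. Friction and masses are not known exactly. Their poses are not given: they have to be found in the camera images.
- knob_grip (a point): centre of the loose pointer knob (plastic, 60 g, 40 mm high, standing bore down on the table): half-way up, on the bore's axis. Axes: x to the nose, z up. From above: a block x -20 to 18 mm, 32 mm wide, with two parallel flat sides (full height, for the fingers), then a tapering nose with its tip at x = 31.5 mm; a thin white line on top runs to the nose. Home, it is 2 mm above the spindle's top
- spindle_top (a point): on the axis, at the top of the steel spindle that stands 30 mm up from the middle of the timer's dial, 91 mm above the table. D-shaped: 20 mm diameter, one flat 4 mm from the axis; the top 2.5 mm taper in by 2.5 mm all round. Axes: x from the axis out through the flat, the same way as the dark line on the dial; z up. It does not turn
- spindle (a joint): how far the sprung spindle is pressed straight down into the timer: 0 out, 0.006 m all the way in (hard stop). The spring takes 3 N to start and 6.6 N at the stop, and brings it back up when let go
- timer: the timer, a fixed white box 124 x 124 mm, 55 mm high; origin in the middle of its underside on the table, z up. In the middle of its top is an aluminium dial, 94 mm across, 6 mm thick, which does not turn and is set at an angle to the box, with one broad dark line from the spindle to near the rim (the flat's direction) and small grey ticks
- knob: the same knob, same axes; origin at the centre of its underside, where the bore opens. The bore is 18 mm deep and D-shaped: 22.5 mm diameter, its flat on the nose side (x), 5.25 mm from the axis, so 1.25 mm larger all round than the spindle. It drops on when turned to within about 7 degrees; turned wrongly it stays on top of the spindle
- dish_center (a point): bystander: a stainless kidney dish about 110 x 230 mm, 36 mm high; point near its middle, 18 mm up
- drops1_center (a point): bystander: squat white eyedrop bottle, 28 mm across, 52 mm high; its centre
- drops2_center (a point): bystander: another such eyedrop bottle; its centre
- tumbler_center (a point): bystander: glass tumbler, 68 mm across, 95 mm high; its centre
Mind the look-alikes: they are no part of the job. Of the things shaped like the knob, the red one is meant.

How it is judged:
By the outcome, as a careful person would: the job done as asked, in the order asked, and still so for the second after the job is handed in, while the arm keeps its last pose, push and grip.
It also fails if it takes over 38 s, if anything falls off the work surface, if the arm or the gripper's body presses on something with over 40 N, if the wrist force passes 120 N, or if a joint passes its speed limit or range.

## Working session

There is one attempt and no reset: what is moved stays moved. The work goes in short steps, Python scripts to look and compute and a tool call to move; the robot and the scene stay as the last step left them, time stands still between calls to the robot, and variables do not carry over. Pictures are saved under pics/ and viewed, about 8 in all and at most 12, crops included, and the job is handed in when it is done.

Besides the shell and the picture viewer there is one more tool, called as name(argument=value, ...) on one line, values as JSON. move_arm: Moves the arm, as the interface text tells. Shifts and turns lie within -1 to 1; 1 stands for 800 mm of shift or pi rad of turn. Its arguments: {"type":"object","properties":{"jaw":{"type":"array","items":{"type":"number"}},"dp":{"type":"array","items":{"type":"array","items":{"type":"number","minimum":-1,"maximum":1}}},"rotation":{"type":"array","items":{"type":"array","items":{"type":"number","minimum":-1,"maximum":1}}},"squeeze":{"type":"number"}},"required":["jaw","dp","rotation"]}

```bash
mkdir -p pics; python3 - <<'E'
from workcell import bot, grab_frame, calibration
import cv2,numpy as np
print(bot.observe())
for n in("scene","top","wrist"):
    c=calibration(n);print(n,np.round(c["camera_matrix"],1).tolist(),np.round(c["T"],4).tolist())
    cv2.imwrite(f"pics/{n}0.png",grab_frame(n))
E
```

```text
{'clock': 0.0, 'qpos': array([ 1.23479346,  0.52203585, -0.03631039,  1.59996484,  0.02117085,
        1.02112119, -0.11279295]), 'qd': array([-6.63681819e-05,  5.40354305e-04,  3.13279299e-04,  2.03660816e-03,
       -7.17792367e-04,  4.85567343e-04, -7.14465369e-04]), 'joint_efforts': array([-8.20768346e-04, -9.27133656e+01,  1.97972752e+00, -3.69947898e+01,
        1.80087023e-02,  7.87830446e-03, -3.70113821e-05]), 'position': array([ 0.16405504, -0.60274602,  0.23072777]), 'tool_rot': array([-3.14044913e+00,  6.53165297e-05,  2.65769206e-01]), 'force': array([ 0.00740245, -0.72031769, -0.02543622]), 'moment': array([0.00517823, 0.0244872 , 0.04189168]), 'grip_width': 0.0854247198024649}
scene [[454.3, 0.0, 322.6], [0.0, 454.3, 193.2], [0.0, 0.0, 1.0]] [[0.4053, 0.5123, -0.7571, 1.4637], [0.914, -0.2095, 0.3475, -0.3639], [0.0194, -0.8328, -0.5532, 0.6953], [0.0, 0.0, 0.0, 1.0]]
top [[369.1, 0.0, 323.2], [0.0, 369.1, 198.1], [0.0, 0.0, 1.0]] [[0.0661, -0.9717, 0.2269, 0.3867], [-0.9978, -0.0636, 0.0183, 0.0013], [-0.0034, -0.2277, -0.9737, 1.1872], [0.0, 0.0, 0.0, 1.0]]
wrist [[309.7, 0.0, 323.7], [0.0, 309.7, 197.3], [0.0, 0.0, 1.0]] [[0.2632, -0.9227, -0.2816, 0.2362], [-0.9648, -0.252, -0.0758, -0.583], [-0.001, 0.2916, -0.9565, 0.373], [0.0, 0.0, 0.0, 1.0]]
```

View pics/top0.png

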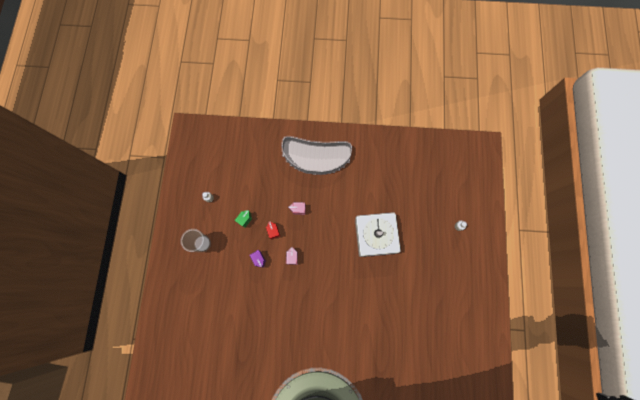

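View pics/scene0.png

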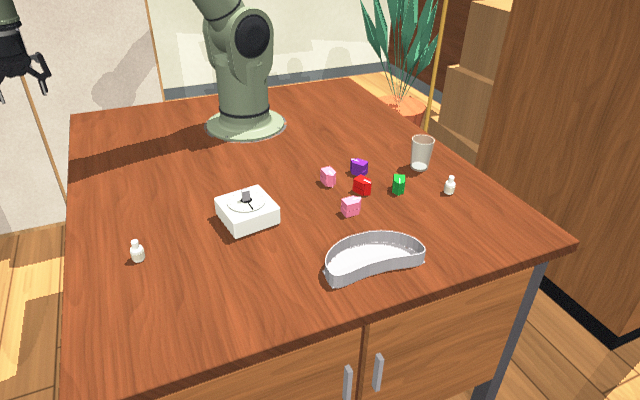

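The red knob is at about (272,230) in the top view, with look-alikes around it. The timer is at about (378,234), with its dark line pointing up in the image.

```bash
cat > h.py <<'E'
import cv2,numpy as np
from workcell import bot, grab_frame, calibration
from scipy.spatial.transform import Rotation as R
def ray(c,p,fish=False):
    K=np.array(c["camera_matrix"]);T=np.array(c["T"])
    d=np.array([(p[0]-K[0,2])/K[0,0],(p[1]-K[1,2])/K[1,1]])
    if fish:
        r=np.linalg.norm(d);d=np.r_[d*np.sin(r)/max(r,1e-9),np.cos(r)]
    else: d=np.r_[d,1]
    return T[:3,3],T[:3,:3]@d
def onz(c,p,z,fish=False):
    o,d=ray(c,p,fish);return (o+d*(z-o[2])/d[2])[:2]
def red(im):
    h=cv2.cvtColor(im,cv2.COLOR_BGR2HSV)
    return (((h[...,0]<6)|(h[...,0]>174))&(h[...,1]>190)&(h[...,2]>110)).astype(np.uint8)
E
python3 - <<'E'
from h import *
im=cv2.imread("pics/top0.png");c=calibration("top")
m=red(im);n,l,s,ce=cv2.connectedComponentsWithStats(m)
for i in range(1,n):
    if s[i,4]>8: print(s[i],ce[i],onz(c,ce[i],.03))
for p in [(378,234)]: print(onz(c,p,.061),onz(c,p,.091))
for p in [(297,208),(292,256),(258,258),(243,218)]: print(onz(c,p,.03))
a=cv2.resize(im[190:275,230:320],None,fx=6,fy=6,interpolation=cv2.INTER_CUBIC)
b=cv2.resize(im[205:265,350:406],None,fx=8.5,fy=8.5,interpolation=cv2.INTER_CUBIC)
a=cv2.resize(a,(420,400));b=cv2.resize(b,(373,400))
cv2.imwrite("pics/crop1.png",np.hstack([a,b]))
E
```

```text
[271 223   8  15  48] [275.10416667 229.85416667] [0.54384152 0.16790343]
[ 0.54757093 -0.15232729] [ 0.54328445 -0.14823448]
[0.61855951 0.10468628]
[0.46585012 0.10768044]
[0.45277557 0.21248505]
[0.57495706 0.27351477]
```

View pics/crop1.png

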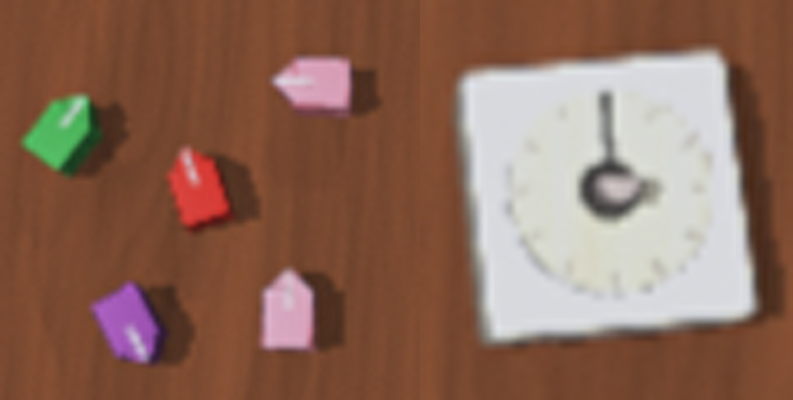

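move_arm(jaw=[0,0,0,0,0,0,0,0,0,0], dp=[[0.06,-0.042,-0.004],[0.06,-0.042,-0.004],[0.06,-0.042,-0.004],[0.06,-0.042,-0.004],[0.06,-0.042,-0.004],[0.06,-0.042,-0.004],[0.06,-0.042,-0.004],[0.06,-0.042,-0.004],[0.06,-0.042,-0.004],[0.06,-0.042,-0.004]], rotation=[[0,0,0],[0,0,0],[0,0,0],[0,0,0],[0,0,0],[0,0,0],[0,0,0],[0,0,0],[0,0,0],[0,0,0]])

```text
clock: 1.4
position: [0.54, -0.1512, 0.2634]
tool_rot: [3.142, 0.0, 0.266]
force: [0.2, -0.9, -0.4]
grip_width: 0.0856
```

move_arm(jaw=[0,0], dp=[[0,0,0],[0,0,0]], rotation=[[0,0,0],[0,0,0]])

```text
clock: 1.65
position: [0.5387, -0.153, 0.263]
tool_rot: [-3.142, 0.001, 0.266]
force: [0.6, -0.1, -0.0]
grip_width: 0.0854
```

```bash
python3 - <<'E'
from h import *
o=bot.observe();c=calibration("wrist");print(o["position"],o["tool_rot"],o["qpos"],np.round(c["T"],4).tolist())
np.savez("t1.npz",K=c["camera_matrix"],T=c["T"]);im=grab_frame("wrist");cv2.imwrite("pics/w1.png",im)
E
```

```text
[ 0.53872081 -0.15297869  0.26297763] [-3.14154479e+00  8.25131817e-04  2.65987992e-01] [ 0.33650719  0.39178107 -0.22287797  1.72874207  0.09876427  1.03276455
 -1.2255855 ] [[0.2633, -0.9226, -0.282, 0.611], [-0.9647, -0.2518, -0.0769, -0.1331], [-0.0001, 0.2923, -0.9563, 0.4051], [0.0, 0.0, 0.0, 1.0]]
```

View pics/w1.png

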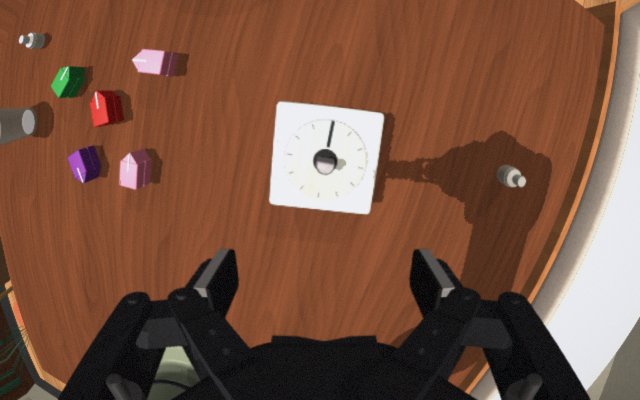

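The wrist view shows the timer at about (327,158), its dark line running from (327,148) to (331,121), and the red knob at about (105,108).

```bash
cat >> h.py <<'E'
def dial(im,c):
    g=cv2.cvtColor(im,cv2.COLOR_BGR2HSV)
    m=((g[...,1]<60)&(g[...,2]>150)).astype(np.uint8)
    m=cv2.morphologyEx(m,cv2.MORPH_CLOSE,np.ones((3,3)))
    cs,_=cv2.findContours(m,cv2.RETR_EXTERNAL,cv2.CHAIN_APPROX_NONE)
    cs=[k for k in cs if cv2.contourArea(k)>1500 and cv2.minAreaRect(k)[1][0]/cv2.minAreaRect(k)[1][1]>.8 and cv2.minAreaRect(k)[1][1]/cv2.minAreaRect(k)[1][0]>.8]
    cs=[k for k in cs if abs(np.linalg.norm(onz(c,k[:,0].mean(0),.06,True)-[.545,-.15]))<.05]
    k=max(cs,key=cv2.contourArea)
    P=np.array([onz(c,p,.055,True) for p in k[:,0]])
    r=cv2.minAreaRect((P*1000).astype(np.float32))
    b=np.zeros_like(m);cv2.drawContours(b,[k],-1,1,-1)
    ys,xs=np.where((b>0)&(g[...,2]<90))
    Q=np.array([onz(c,(x,y),.061,True) for x,y in zip(xs,ys)])
    return r,Q
def line_fit(Q,ctr):
    d=Q-ctr;rr=np.hypot(*d.T);s=(rr>.018)&(rr<.042)&(d[:,0]>0)
    l=cv2.fitLine((Q[s]*1000).astype(np.float32),cv2.DIST_HUBER,0,.01,.01).ravel()
    v=l[:2]*np.sign(l[0])
    p=l[2:]
    off=v[0]*(p-ctr*1000)[1]-v[1]*(p-ctr*1000)[0]
    m=d[s].mean(0)
    return s.sum(),np.degrees(np.arctan2(v[1],v[0])),np.degrees(np.arctan2(m[1],m[0])),off
E
python3 - <<'E'
from h import *
z=np.load("t1.npz");c=dict(camera_matrix=z["K"],T=z["T"]);im=cv2.imread("pics/w1.png")
r,Q=dial(im,c);print(r);ctr=np.array(r[0])/1000
print("line n, fit deg, deg from centre, offset mm",line_fit(Q,ctr))
m=red(im);n,l,s,ce=cv2.connectedComponentsWithStats(m)
for i in range(1,n):
    if s[i,4]>30: print(s[i],ce[i],onz(c,ce[i],.03,True))
E
```

```text
((552.138671875, -150.2507781982422), (122.79095458984375, 122.64552307128906), 8.850874900817871)
line n, fit deg, deg from centre, offset mm (np.int64(35), np.float32(4.419847), np.float64(3.6015551852050938), np.float64(-0.33783153463036797))
[94 91 15 36 72] [103.43055556 109.93055556] [0.54353241 0.17591278]
```

move_arm(jaw=[0,0,0,0,0,0,0,0,0], dp=[[0.0164,-0.0563,0.009],[0.0164,-0.0563,0.009],[0.0164,-0.0563,0.009],[0.0164,-0.0563,0.009],[0.0164,-0.0563,0.009],[0.0164,-0.0563,0.009],[0.0164,-0.0563,0.009],[0,0,0],[0,0,0]], rotation=[[0,0,0],[0,0,0],[0,0,0],[0,0,0],[0,0,0],[0,0,0],[0,0,0],[0,0,0],[0,0,0]])

```text
clock: 2.82
position: [0.545, 0.1741, 0.2129]
tool_rot: [3.141, 0.0, 0.264]
force: [-1.1, -1.2, 0.2]
grip_width: 0.0851
```

```bash
python3 - <<'E'
from h import *
o=bot.observe();c=calibration("wrist");print(o["position"],o["tool_rot"],o["qpos"])
np.savez("t2.npz",K=c["camera_matrix"],T=c["T"]);im=grab_frame("wrist");cv2.imwrite("pics/w2.png",im)
m=red(im);n,l,s,ce=cv2.connectedComponentsWithStats(m)
for i in range(1,n):
    if s[i,4]>30: print(s[i],ce[i],onz(c,ce[i],.03,True))
cv2.imwrite("pics/w2c.png",cv2.resize(im[80:240,200:420],None,fx=3,fy=3,interpolation=cv2.INTER_CUBIC))
E
```

```text
[0.54503053 0.17406302 0.21286355] [3.14086655e+00 2.76804693e-04 2.64243008e-01] [-0.19294179  0.47140511 -0.3041835   1.75069955  0.16937212  0.94551375
 -1.87203492]
[302 146  34  49 214] [322.41588785 160.91121495] [0.56021627 0.17961496]
```

View pics/w2c.png

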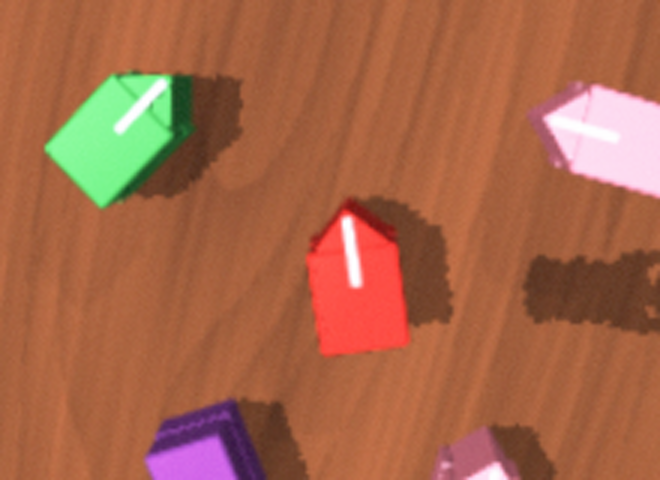

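The red knob's block corners in the crop are about (322,355), (408,343), (398,240) and (307,255). Its nose tip is near (348,202). The line runs (346,217) to (357,285).

```bash
python3 - <<'E'
from h import *
z=np.load("t2.npz");c=dict(camera_matrix=z["K"],T=z["T"])
f=lambda p,h=.04:onz(c,np.array(p)/3+[199.7,79.7],h,True)*1000
bl,br,fr,fl=map(f,[(322,355),(408,343),(398,240),(307,255)])
print(bl,br,fr,fl,"w",np.linalg.norm(bl-br),"len",np.linalg.norm(fl-bl))
a=lambda v:np.degrees(np.arctan2(v[1],v[0]))
print(a(fl-bl),a(fr-br),a(bl-br)-90,"line",a(f((346,217))-f((357,285))))
u=(fl-bl+fr-br);u/=np.linalg.norm(u)
ctr=(bl+br+fr+fl)/4; print("axis",ctr+u*1, "tip20",f((348,202),.02),f((348,202),.04))
E
```

```text
[519.01756725 185.43191787] [531.27200228 157.17224904] [565.88872548 170.49137681] [552.65115643 199.40637428] w 30.802273627032875 len 36.42119922583144
22.56244893628394 21.044724953023422 23.443334305341196 line 23.91212198696403
axis [543.13587023 178.49679347] tip20 [571.42013969 190.23782127] [574.15282009 190.45846006]
```

move_arm(jaw=[0,0,0,0,0,0,0,0,0], dp=[[0,0,0],[0,-0.006,0],[0,0,0.045],[0,0,0.045],[0,0,0.045],[0,0,0.045],[0,0,0.045],[0,0,0.02],[0,0,0]], rotation=[[0,0,-0.042],[0,0,0],[0,0,0],[0,0,0],[0,0,0],[0,0,0],[0,0,0],[0,0,0],[0,0,0]])

```text
clock: 4.0
position: [0.5428, 0.1797, 0.0166]
tool_rot: [3.141, 0.001, 0.396]
force: [0.1, 0.3, 0.2]
grip_width: 0.0855
```

```bash
python3 - <<'E'
from h import *
o=bot.observe();c=calibration("wrist");print(o["position"],o["tool_rot"])
im=grab_frame("wrist");cv2.imwrite("pics/w3.png",im)
np.savez("t3.npz",K=c["camera_matrix"],T=c["T"])
cv2.imwrite("pics/w3c.png",cv2.resize(im[100:360,180:460],None,fx=2,fy=2,interpolation=cv2.INTER_CUBIC))
E
```

```text
[0.54277194 0.1797029  0.01662858] [3.14146400e+00 1.09507890e-03 3.96073602e-01]
```

View pics/w3c.png

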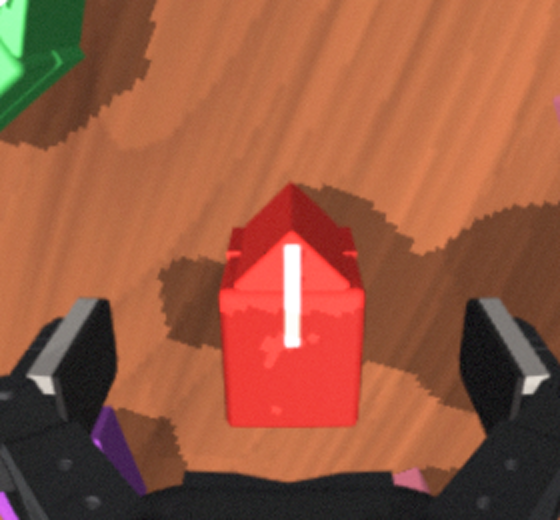

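The knob sits centred between the open pads with its line vertical. Top-face corners in the crop are (221,292), (363,292), (357,426) and (230,426).

```bash
python3 - <<'E'
from h import *
z=np.load("t3.npz");c=dict(camera_matrix=z["K"],T=z["T"])
f=lambda p,h=.04:onz(c,np.array(p)/2+[179.75,99.75],h,True)*1000
bl,br,fr,fl=map(f,[(230,426),(357,426),(363,292),(221,292)])
print("w",np.linalg.norm(bl-br),np.linalg.norm(fl-fr),"len",np.linalg.norm(fl-bl))
a=lambda v:np.degrees(np.arctan2(v[1],v[0]))
u=(fl-bl+fr-br);u/=np.linalg.norm(u);print(a(u),a(fl-fr)-90,a(f((292,245))-f((292,347))))
ctr=(bl+br+fr+fl)/4+u; print(ctr,(fl+fr)/2-18*u,(bl+br)/2+20*u)
d=ctr-[542.8,179.7];t=.396;print("tool x,y",d@[np.cos(t),np.sin(t)],d@[np.sin(t),-np.cos(t)])
E
```

```text
w 30.47235051920173 30.298971215393667 len 36.28325063582857
23.469354570050186 22.672034042822347 22.873699919760362
[543.04673762 178.71628892] [542.27501957 178.38122705] [543.81845568 179.05135079]
tool x,y -0.1518049343875575 1.0027573012835866
```

move_arm(jaw=[0,0,255,255,255,255,255,255,255,255], dp=[[0,0.001,0.0145],[0,0,0],[0,0,0],[0,0,0],[0,0,0],[0,0,0],[0,0,0],[0,0,0],[0,0,0],[0,0,0]], rotation=[[0,0,0],[0,0,0],[0,0,0],[0,0,0],[0,0,0],[0,0,0],[0,0,0],[0,0,0],[0,0,0],[0,0,0]], squeeze=60)

```text
clock: 5.3
position: [0.5435, 0.1793, 0.0057]
tool_rot: [3.142, -0.0, 0.398]
force: [-0.6, -1.0, 5.2]
grip_width: 0.0309
```

move_arm(jaw=[255,255,255,255,255,255], dp=[[0,0,-0.03],[0,0,-0.06],[0,0,-0.06],[0,0,-0.05],[0,0,0],[0,0,0]], rotation=[[0,0,0],[0,0,0],[0,0,0],[0,0,0],[0,0,0.0515],[0,0,0.0515]])

```text
clock: 6.05
position: [0.5435, 0.1791, 0.1659]
tool_rot: [-3.141, -0.001, 0.069]
force: [0.2, 0.7, -1.0]
grip_width: 0.031
```

move_arm(jaw=[255,255,255,255,255,255,255,255], dp=[[-0.003,0.055,0],[-0.003,0.055,0],[-0.003,0.055,0],[-0.003,0.055,0],[-0.003,0.055,0],[-0.003,0.055,0],[0,0,0],[0,0,0]], rotation=[[0,0,0],[0,0,0],[0,0,0],[0,0,0],[0,0,0],[0,0,0],[0,0,0],[0,0,0]])

```text
clock: 7.05
position: [0.5484, -0.0846, 0.1653]
tool_rot: [-3.141, 0.0, 0.074]
force: [-1.8, 0.7, -1.4]
grip_width: 0.0315
```

```bash
python3 - <<'E'
from h import *
o=bot.observe();c=calibration("wrist");print(o["position"],o["tool_rot"])
im=grab_frame("wrist");cv2.imwrite("pics/w4.png",im)
np.savez("t4.npz",K=c["camera_matrix"],T=c["T"])
try:
  r,Q=dial(im,c);print(r);print(line_fit(Q,np.array(r[0])/1000))
except Exception as e: print(e)
E
```

```text
[ 0.54842853 -0.08462947  0.16530728] [-3.14116382e+00  2.78654827e-05  7.40866453e-02]
((552.7708740234375, -148.891357421875), (122.53366088867188, 121.44766998291016), 9.236920356750488)
(np.int64(105), np.float32(5.035369), np.float64(2.035438913798135), np.float64(-1.5834415365925452))
```

View pics/w4.png

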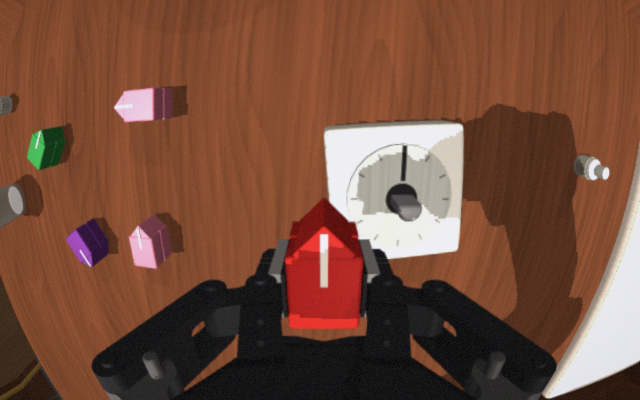

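The dial's dark line runs from (403,180) to (404,147), and the spindle is at about (402,198). The knob is held straight: its line is vertical at column 324. The box's lower-left corner is hidden, which accounts for the y bias, so I take the centre as (0.5525,-0.1503).

move_arm(jaw=[255,255,255,255,255,255], dp=[[0,0.041,0],[-0.0005,0.041,0],[0,0,0.04],[0,0,0.023],[0,0,0],[0,0,0]], rotation=[[0,0,-0.002],[0,0,0],[0,0,0],[0,0,0],[0,0,0],[0,0,0]])

```text
clock: 7.85
position: [0.5537, -0.1499, 0.1156]
tool_rot: [3.141, -0.001, 0.081]
force: [0.2, 0.1, -0.9]
grip_width: 0.0315
```

```bash
python3 - <<'E'
from h import *
o=bot.observe();print(o["position"],o["tool_rot"],o["force"])
a=grab_frame("scene");cv2.imwrite("pics/s5.png",a);b=grab_frame("wrist");cv2.imwrite("pics/w5.png",b)
p=cv2.resize(a[140:250,190:300],(400,400),interpolation=cv2.INTER_CUBIC)
q=cv2.resize(b[80:360,180:460],(400,400),interpolation=cv2.INTER_CUBIC)
cv2.imwrite("pics/c5.png",np.hstack([p,q]))
E
```

```text
[ 0.55370014 -0.14994959  0.11564835] [ 3.14148664e+00 -7.77430674e-04  8.13987262e-02] [ 0.23652437  0.1319505  -0.91074083]
```

View pics/c5.png

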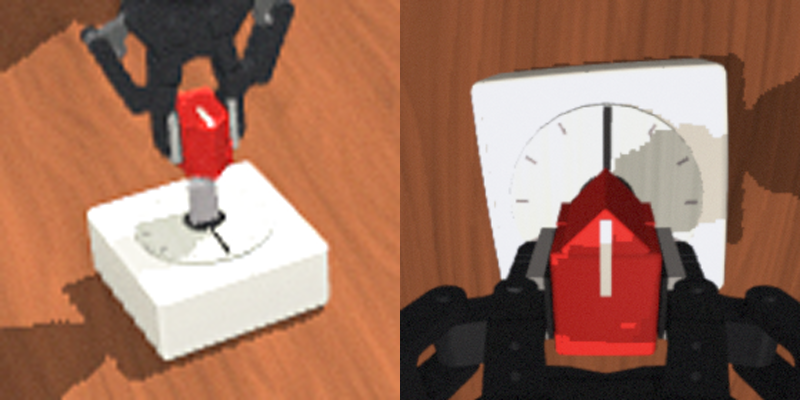

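Seen from both cameras, the nose and white line are in line with the dark line, and the knob is above the spindle. I'll lower it gently.

move_arm(jaw=[255,255,255,255,255,255,255,255,255], dp=[[-0.001,0.0005,0.01],[0,0,0.01],[0,0,0.0025],[0,0,0.0025],[0,0,0.0025],[0,0,0.0025],[0,0,0.0025],[0,0,0],[0,0,0]], rotation=[[0,0,0],[0,0,0],[0,0,0],[0,0,0],[0,0,0],[0,0,0],[0,0,0],[0,0,0],[0,0,0]])

```text
clock: 9.07
position: [0.5524, -0.151, 0.089]
tool_rot: [3.142, -0.0, 0.08]
force: [-0.3, 0.1, -1.2]
grip_width: 0.0312
```

move_arm(jaw=[255,255,255,255,255,255], dp=[[0,0,0.004],[0,0,0.004],[0,0,0.004],[0,0,0.003],[0,0,0],[0,0,0]], rotation=[[0,0,0],[0,0,0],[0,0,0],[0,0,0],[0,0,0],[0,0,0]])

```text
clock: 9.82
position: [0.5524, -0.151, 0.077]
tool_rot: [-3.142, 0.0, 0.08]
force: [-1.2, -0.0, 2.3]
grip_width: 0.0314
```

```bash
python3 -c "
from h import *
o=bot.observe();print(o['position'],o['force'],o['moment'])"
```

```text
[ 0.55236695 -0.15098219  0.07698612] [-1.20465799 -0.0362467   2.28885883] [ 0.08056755  0.28752178 -0.00548202]
```

move_arm(jaw=[255,255,255,255,255,255], dp=[[0,0,0.00125],[0,0,0.00125],[0,0,0.00125],[0,0,0.00125],[0,0,0],[0,0,0]], rotation=[[0,0,0],[0,0,0],[0,0,0],[0,0,0],[0,0,0],[0,0,0]])

```text
clock: 10.58
position: [0.5524, -0.151, 0.0729]
tool_rot: [-3.142, 0.0, 0.08]
force: [-2.5, -0.1, 6.0]
grip_width: 0.031
```

move_arm(jaw=[255,255,255,255], dp=[[0,0,0.00125],[0,0,0.00125],[0,0,0],[0,0,0]], rotation=[[0,0,0],[0,0,0],[0,0,0],[0,0,0]])

```text
clock: 11.08
position: [0.5526, -0.1511, 0.0723]
tool_rot: [3.141, -0.001, 0.08]
force: [-10.4, 2.1, 31.2]
grip_width: 0.0313
```

move_arm(jaw=[255,255,255,255], dp=[[0,0,-0.0008],[0,0,0],[0,0,0],[0,0,0]], rotation=[[0,0,0],[0,0,0],[0,0,0],[0,0,0]])

```text
clock: 11.58
position: [0.5525, -0.1511, 0.0724]
tool_rot: [3.141, -0.0, 0.08]
force: [-8.0, 1.4, 21.5]
grip_width: 0.031
```

```bash
python3 - <<'E'
from h import *
o=bot.observe();print(o["position"],o["tool_rot"],o["force"])
a=grab_frame("scene");b=grab_frame("wrist")
p=cv2.resize(a[140:250,190:300],(400,400),interpolation=cv2.INTER_CUBIC)
q=cv2.resize(b[80:360,180:460],(400,400),interpolation=cv2.INTER_CUBIC)
cv2.imwrite("pics/c6.png",np.hstack([p,q]))
E
```

```text
[ 0.55254265 -0.15105715  0.07237789] [ 3.14129547e+00 -4.63309699e-04  8.02733420e-02] [-7.96610859  1.4350533  21.46697113]
```

View pics/c6.png

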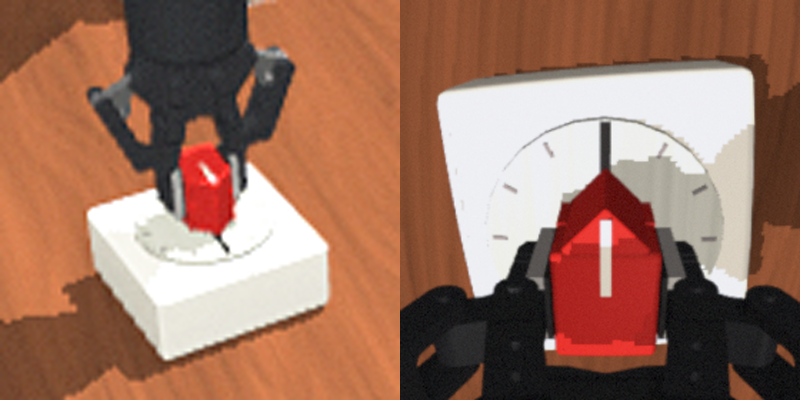

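The knob is home and pressed in. Its nose is on the dark line and it is still gripped, with 21 N against the stop.

```bash
python3 -c "
from workcell import workorder
print(workorder.job_done())"
```

```text
the job is handed in; nothing more can be done
None
```

I picked up the red knob, turned its nose onto the dial's dark line, pushed it home on the spindle and pressed the spindle in to its stop. I handed the job in at about 11.7 s, with the fingers still gripping and pressing.

- **Fit:** the knob went 8 mm onto the spindle with no measurable force. The spring then came in at about 3 N near the expected home height (TCP about 79 mm).
- **Pressed in:** the force reached about 6–7 N at TCP 72.9 mm, then rose steeply to 31 N as the height stopped at about 72.4 mm. That is the hard stop, about 6 mm below home. I eased off to hold 21 N.
- **Alignment:** the last scene and wrist pictures show the nose and white line in line with the dark line. Tool yaw was 4.6°, against measured line angles of 4.4–5.0°.
- **Disagreements:** about 8 N of side force remained while pressing. One measurement of the dial centre was about 1.5 mm off in y, because the knob hid part of the box; I corrected it using the dial line.
- **Not checked:** I planned the path clear of the dish, bottles and tumbler, but did not look at them again at the end.

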